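Clear the mitre-saw bench and key-reset its power

ROBOT

A 6-joint arm with a two-finger parallel gripper is mounted at the origin on the work surface. World frame = base frame: x ahead of the robot, y to its left, z up, the work surface at z = 0. Lengths are in mm, angles in rad, forces in N, time in s.
With the tool pointing down it reaches from about 350 to 975 mm from the base axis. Payload 4.9 kg.
Tool frame: the origin (TCP) lies at the very end of the fingers, on their centre line; the grasp point (between the pads) lies 19 mm behind it; z points along the fingers, y is the line along which they close (so a half turn about z gives the same grasp; the last joint's range is limited). The gripper opens to 85 mm and grips with 20 to 120 N. Pads are 22 mm wide; open, the fingers measure 114 mm over their backs; the gripper's body (76 mm by 85 mm) begins 54 mm behind the grasp point. The pads swing forward as they close: fully open they stand 13 mm farther back than shut.
Start: joints at [-1.466, 0.053, 1.613, -0, 1.476, -0.119], TCP at [138.706, -609.395, 231.304] pointing down, gripper open.
Joint ranges: [-3.01, 3.01], [-1.01, 2.22], [0.06, 2.58], [-1.02, 4.17], [0.09, 2.62], [-3.14, 3.14]. Speed limits (rad/s): [2.57, 2.57, 3.14, 3.14, 3.14, 3.14].

INTERFACE

Orientations are given as a rotation vector (axis times angle).
In Python, from plant import status, viewer, job gives the robot as it stands.
- The arm moves only by the tool apply_moves, never from a script. Its argument "rows" is one flat list of numbers, 4 for each row, row after row: the shift along the tool's x, y, z in cm, then the turn about the tool's z in degrees. A call has 1 to 12 rows; each row shifts and turns the commanded pose from where the row before left it, along the tool's axes as they then stand; what a row does not reach is not made up. A row lasts 1/10 s, in which the tool goes at most 50 mm and 8.59 degrees, less where a joint would pass 70% of its speed; a pose out of reach is approached as far as the arm can. A call is refused whole if a number of a shift passes 5 or a number of a turn 8.59, either way. A call with a gripper value outside its range is refused whole. "jaw" is the gripper command: -1 is shut, 1 is fully open, values between are in proportion, set as the call begins (left out, the last holds). The fingers move at their own pace and stop on an object; "newtons" is the grip in N (left out, the last holds). Time passes only in rows, so rows that do not move let the fingers close. It gives the time, the measured TCP pose, the force, the opening and the grip force at its end, in the units of the state.
- status.read_state(): the state, without advancing time (a new reading comes with each control period).
- viewer.read_camera(name): name is "side" or "top"; returns the picture (420x560x3 uint8, blue, green, red); there is no depth.
- viewer.camera_params(name): a dict with "fx", "fy", "cx", "cy" (pixels), "world_to_cam" (4x4, takes a point from world to camera coordinates). Camera axes: x right, y down, z forward; pixel columns grow to the right and rows downward; lengths in mm; the calibration is good to about 2 mm. A picture is of the moment at which its call begins. camera_params takes no time and is no camera call.
- job.sign_off(): hands the job in; it is judged then, once.
The state is a dict: "t": time; "joint_positions": joint angles; "dq": joint speeds; "joint_torque": joint torques, N m; "position": TCP position; "ee_rot": TCP orientation; "wrist_force": force on the tool from outside, world axes, zero at the start; "moment": the same for the moment, N m; "opening": finger opening in mm; "gripper_force": force on a finger pad.
Only numpy, scipy, OpenCV 4.12 (cv2) and the standard library are available. Lean on these libraries where they do the work, as an engineer would, in place of code of your own. Each camera call takes 0.05 s, during which the arm holds its last target. There are 200 camera calls.

TASK

Get the trim-saw bench ready to restart: first put every white trim offcut into the blue crate and swing the red-ended hold-down lever fully down shut on its clamp block, and only then turn the red isolator handle from off to on. After that take the yellow key from its wooden holder, push it fully home in the reset lock, turn it clockwise to its stop and back home, draw it out (only at home) and stand it fully back in its holder. Leave everything else on the bench where it is.

Things in the scene. Friction and masses are not known exactly. Their poses are not given: they have to be found in the camera images.
- crate: Blue open-topped offcut crate, fixed: 200 (x) x 180 (y) x 60 tall, walls and floor 5 thick. Origin: centre of its underside, on the table; z up. Sizes in mm.
- offcut0_c (a point): White painted trim offcut, loose, lying flat: 64 long (its x), 30 wide (its y), 20 tall (a base 14 tall and 30 wide with a bead 14 wide along the middle of its top); 40 g nominal. This point is its centre, 10 above its underside. Two to four offcuts are present. Sizes in mm.
- offcut1_c (a point): White painted trim offcut, loose, lying flat: 64 long (its x), 30 wide (its y), 20 tall (a base 14 tall and 30 wide with a bead 14 wide along the middle of its top); 40 g nominal. This point is its centre, 10 above its underside. Two to four offcuts are present. Sizes in mm.
- offcut2_c (a point): White painted trim offcut, loose, lying flat: 64 long (its x), 30 wide (its y), 20 tall (a base 14 tall and 30 wide with a bead 14 wide along the middle of its top); 40 g nominal. This point is its centre, 10 above its underside. Two to four offcuts are present. Sizes in mm.
- offcut3_c (a point): White painted trim offcut, loose, lying flat: 64 long (its x), 30 wide (its y), 20 tall (a base 14 tall and 30 wide with a bead 14 wide along the middle of its top); 40 g nominal. This point is its centre, 10 above its underside. Two to four offcuts are present. Sizes in mm.
- lever_hinge (a point): Hinge axis of the red-ended hold-down lever, 62 above the table; the axis is this point's y, its frame is the clamp block's and does not turn with the lever. Aluminium clamp block, fixed: 90 (x) x 100 (y), 30 tall, its middle 40 towards -x from this point, with a rib (to 42 high) and two dark hinge cheeks (to 72 high) at its +x edge. Sizes in mm.
- clamp_lever (a joint): Angle of the hold-down lever, rad: 0 = shut (hard stop: lever level, pointing along the block's -x over the block), about 1.57 = upright, opening towards the block's +x. Stiff: stays where left, moved by about 2 N at its red end. The lever is 112 long from the hinge, 10 thick, 18 wide (its red end, the last 40, 22 wide). Sizes in mm.
- lever_tip (a point): End of the hold-down lever's red grip, on its centre line, 112 from the hinge axis. Sizes in mm.
- isolator_grip (a point): Grey power isolator box with a yellow top, fixed, 100 x 100 x 60 tall; a red mark at its +x side is off, a green mark at its -y side is on. This point lies on the vertical axis, the box's middle, of the isolator's red bar handle, 87 above the table: grip height. The bar is 64 long, 14 thick, from 69 to 101 above the table, on a black disc 68 across whose top is at 69. This point's frame is the box's and does not turn with the handle. Sizes in mm.
- isolator (a joint): Angle of the isolator handle, rad: 0 = off (bar along the box's x), grows turning clockwise seen from above, 1.4 = on, hard stops at both ends. Friction 0.12 N m, stays where left. Sizes in mm.
- holder_hole0 (a point): Middle of the key slot's mouth in the dark wooden key holder, 40 above the table. The holder is fixed: 70 (x) x 50 (y) x 40 tall; the through slot in the middle of its top is 21.5 (x) x 9.5 (y). Frame as the holder, z up. Sizes in mm.
- key: The key; origin at its foot, the middle of the lower end of its blade; z runs up the key. Key, loose, 60 g, standing blade down in the holder at the start: blade 18 (x) x 6 (y) x 28 long, its last 6 tapered to 14 x 3.5; above it from 28 to 36 a dark shoulder 30 x 10; above that the yellow bow. The blade is the same after a half turn. Fully home, in lock or holder, the shoulder rests on the top and the foot is 28 below the mouth. Sizes in mm.
- key_bow (a point): Centre of the key's yellow bow, 56 above its foot. The bow is 34 wide (key's x), 10 thick (key's y), from 36 to 76 above the foot; grip it by its 10 mm thickness.
- lock_mouth (a point): Reset lock: a fixed grey box 90 x 90 x 45 tall with an aluminium collar 52 across (to 77 high) on a yellow disc, around a brass plug. This point is the middle of the keyhole's mouth, the top of the brass plug, 79 above the table, on the vertical turning axis. Frame as the lock box, does not turn with the plug. The slot is 20 x 8 and 34 deep; at home its long side lies along the box's x. Sizes in mm.
- lock_plug (a joint): Angle of the lock's plug, rad: 0 = home, grows turning clockwise seen from above, 1.2 = its stop (hard stops at both ends). Friction 0.05 N m, stays where left. The key has up to about 0.12 rad of play in the slot. Sizes in mm.
- tape_o (a point): Bystander, leave alone: yellow tape measure, 70 x 36 x 62 (sizes in mm); point at its middle, 31 above its underside.
- pencil_o (a point): Bystander, leave alone: flat red carpenter's pencil, 160 x 14 x 7 (sizes in mm); point at its middle, 3.5 above its underside.
- glue_o (a point): Bystander, leave alone: white glue bottle, 60 across, 170 tall (sizes in mm); point at its middle, 85 above its underside.
- screws_o (a point): Bystander, leave alone: amber jar of screws, 70 across, 80 tall (sizes in mm); point at its middle, 40 above its underside.
- battery_o (a point): Bystander, leave alone: black and red battery pack, 75 x 120 x 68 (sizes in mm); point at its middle, 34 above its underside.
- bitcase_o (a point): Bystander, leave alone: orange bit case, 50 x 90 x 22 (sizes in mm); point at its middle, 11 above its underside.
- driver_o (a point): Bystander, leave alone: red screwdriver lying down, handle 28 thick (sizes in mm); point at its middle, 14 above its underside.
Things that resemble listed ones, but are neither listed nor needed, are in the scene too. What is shaped like the part that bears holder_hole0 but orange, pink or purple is not meant.

How it is judged:
By the outcome, as a careful person would: the job done as asked, in the order asked, and still so for the second after the job is handed in, with the robot touching nothing.
Of offcut0, offcut1, offcut2, offcut3 only 2 to 4 are there at a start; the rules pass over those that are not, and their reading is None.
At some moment in a run one of offcut0, offcut1, offcut2, offcut3 may be knocked a few centimetres aside while the robot is not near it.
It also fails if it takes over 210 s, if anything falls off the work surface, if the arm or the gripper's body presses on something with over 40 N, if the wrist force passes 120 N, or if a joint passes its speed limit or range.

## Working session

There is one attempt and no reset: what is moved stays moved. The work goes in short steps, Python scripts to look and compute and a tool call to move; the robot and the scene stay as the last step left them, time stands still between calls to the robot, and variables do not carry over. Pictures are saved under pics/ and viewed, at most 14 in all, crops included, and the job is handed in when it is done.

Besides the shell and the picture viewer there is one more tool, called after "Request:" as name(argument=value, ...) on one line, values as JSON. apply_moves: Moves the arm, as the interface text tells. Its arguments: {"type":"object","properties":{"rows":{"type":"array","items":{"type":"number"}},"jaw":{"type":"number"},"newtons":{"type":"number"}},"required":["rows"]}

```bash
ls; mkdir -p pics; python3 - <<'E'
from plant import status, viewer
import cv2, json
print(status.read_state())
for n in("top","side"):
    im=viewer.read_camera(n); cv2.imwrite(f"pics/{n}0.png",im); p=viewer.camera_params(n); print(n,p)
E
```

```text
pics
{'t': 0.0, 'joint_positions': array([-1.46602783e+00,  5.33545513e-02,  1.61434251e+00, -2.68898947e-05,
        1.47604976e+00, -1.19001085e-01]), 'dq': array([-0.00052606, -0.00097491, -0.00055399,  0.00069035, -0.00036094,
        0.0019634 ]), 'joint_torque': array([-4.08384412e-04, -3.93682337e+01, -3.70180070e+01, -9.47489843e-05,
        6.95703246e-03, -3.24923597e-06]), 'position': array([ 138.61477405, -608.75948045,  230.03551051]), 'ee_rot': array([-3.11980832e+00, -3.50527030e-01,  1.79517715e-05]), 'wrist_force': array([-0.10134796, -0.14210882, -1.81457158]), 'moment': array([ 0.01868621, -0.03213079,  0.02395645]), 'gripper_force': 0.0, 'opening': 85.28241873242699}
top {'fx': 494.72450837883764, 'fy': 494.72450837883764, 'cx': 276.78904541885163, 'cy': 208.64114349016023, 'world_to_cam': array([[ 2.00736718e-02, -9.99478536e-01, -2.52923624e-02,
         5.17378092e+01],
       [-9.97137256e-01, -1.81692885e-02, -7.33973432e-02,
         5.40709765e+02],
       [ 7.28995249e-02,  2.66933110e-02, -9.96982009e-01,
         1.24434784e+03],
       [ 0.00000000e+00,  0.00000000e+00,  0.00000000e+00,
         1.00000000e+00]])}
side {'fx': 510.26307005810486, 'fy': 510.26307005810486, 'cx': 274.98026321040743, 'cy': 208.04775041603463, 'world_to_cam': array([[-9.62036155e-01, -2.72840119e-01, -6.68628297e-03,
         5.54349703e+02],
       [-1.53487870e-01,  5.61131955e-01, -8.13371012e-01,
         1.50271950e+02],
       [ 2.25672130e-01, -7.81466058e-01, -5.81706877e-01,
         1.22628890e+03],
       [ 0.00000000e+00,  0.00000000e+00,  0.00000000e+00,
         1.00000000e+00]])}
```

```bash
python3 - <<'E'
import cv2
for n in("top","side"):
    im=cv2.imread(f"pics/{n}0.png"); cv2.imwrite(f"pics/{n}0b.png",cv2.resize(im,(800,600),interpolation=cv2.INTER_CUBIC))
E
```

```text
(no output)
```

View pics/top0b.png

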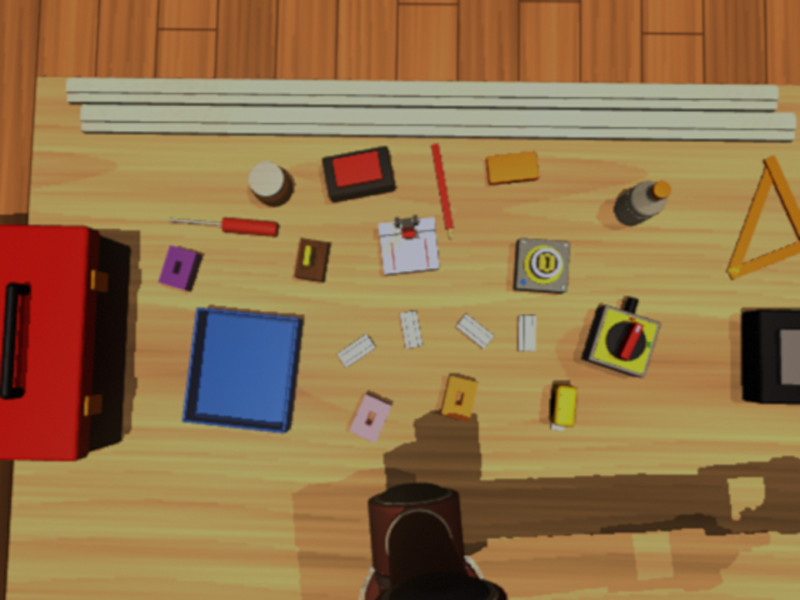

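View pics/side0b.png

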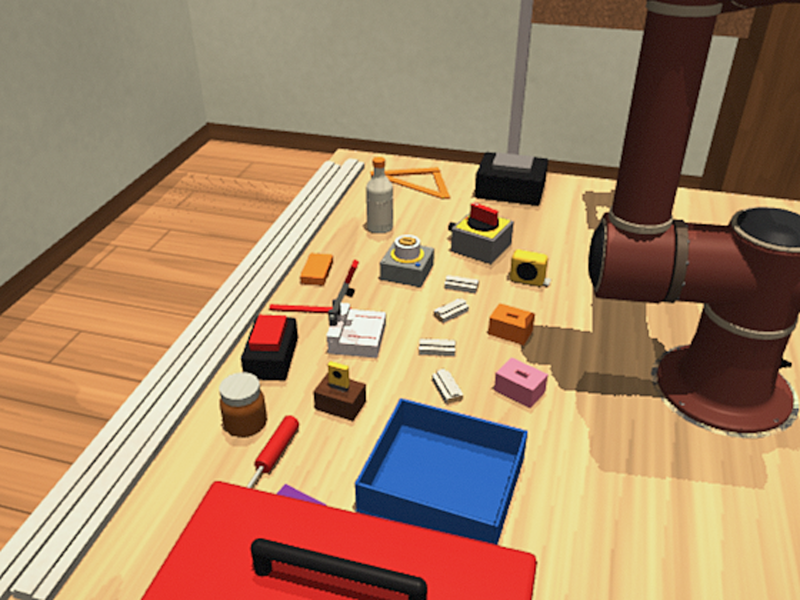

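The top view (800x600 scale) shows four offcuts at (357,350), (411,329), (475,330) and (527,333). The crate is at (243,369), the lever at (408,235), the key in its brown holder at (312,258), the lock at (543,264) and the isolator at (623,340). The side view confirms the lever is about upright.

```bash
cat > h.py <<'E'
import numpy as np, cv2
from plant import status, viewer
P={n:viewer.camera_params(n) for n in("top","side")}
def ray(n,uv):
    p=P[n]; T=p["world_to_cam"]; R=T[:3,:3]; c=-R.T@T[:3,3]
    d=R.T@np.array([(uv[0]-p["cx"])/p["fx"],(uv[1]-p["cy"])/p["fy"],1]); return c,d
def plane(n,uv,z):
    c,d=ray(n,uv); return (c+d*(z-c[2])/d[2])
def proj(n,X):
    p=P[n]; q=p["world_to_cam"]@np.r_[X,1]; return np.array([p["fx"]*q[0]/q[2]+p["cx"],p["fy"]*q[1]/q[2]+p["cy"]])
def tri(a,b):
    c1,d1=ray("top",a); c2,d2=ray("side",b)
    s=np.linalg.lstsq(np.c_[d1,-d2],c2-c1,rcond=None)[0]; p,q=c1+s[0]*d1,c2+s[1]*d2
    return (p+q)/2,np.linalg.norm(p-q)
def blobs(im,lo,hi,roi=None,amin=8):
    """HSV mask blobs -> (centroid, area, contour in pixels)"""
    m=cv2.inRange(cv2.cvtColor(im,cv2.COLOR_BGR2HSV),np.array(lo),np.array(hi))
    if roi is not None:
        k=np.zeros_like(m); x0,y0,x1,y1=roi; k[y0:y1,x0:x1]=1; m*=k
    n,l,s,c=cv2.connectedComponentsWithStats(m)
    o=[]
    for i in range(1,n):
        if s[i,4]>=amin:
            ys,xs=np.where(l==i); o.append((c[i],int(s[i,4]),np.c_[xs,ys].astype(np.float32)))
    return sorted(o,key=lambda b:-b[1])
def rect(n,pts,z):
    """world centre, axis yaw (deg, long side), size of blob's min-area rectangle on plane z"""
    w=np.array([plane(n,u,z)[:2] for u in pts],np.float32); (c,s,a)=cv2.minAreaRect(w)
    if s[0]<s[1]: a+=90; s=s[::-1]
    return np.round(c,1),round((a+90)%180-90,1),np.round(s,1),np.round(w.mean(0),1)
def yaw(n,pts,z):
    w=np.array([plane(n,u,z)[:2] for u in pts]); w=w-w.mean(0); e,v=np.linalg.eigh(w.T@w); v=v[:,1]
    return round((np.degrees(np.arctan2(v[1],v[0]))+90)%180-90,1)
E
python3 - <<'E'
from h import *
im=cv2.imread("pics/top0.png"); si=cv2.imread("pics/side0.png")
def show(name,lo,hi,roi,z,amin=8,img=im,k=4):
    for c,a,p in blobs(img,lo,hi,roi,amin)[:k]: print(name,np.round(c,1),a,*rect("top",p,z),yaw("top",p,z))
show("off",(0,0,120),(179,70,255),(225,210,385,262),15,40,k=6)
show("crate",(100,120,40),(130,255,255),(120,205,220,310),60,200)
show("iso_yel",(22,120,100),(38,255,255),(400,205,470,270),60)
show("iso_red",(0,150,120),(8,255,255),(425,220,455,256),101)
show("iso_grn",(45,100,60),(85,255,255),(400,205,470,270),60,2)
show("lock_yel",(22,120,80),(38,255,255),(355,160,405,210),45)
show("lock_wh",(0,0,110),(179,75,255),(355,160,405,210),77)
show("lock_box",(0,0,50),(179,60,110),(355,160,405,210),45)
show("hold",(0,80,20),(20,255,110),(203,164,235,200),40)
show("key",(22,130,100),(38,255,255),(203,164,235,200),88)
show("clampwh",(0,0,120),(179,60,255),(258,145,312,196),30)
show("lev_red",(0,150,80),(8,255,255),(270,145,300,172),150)
print([ (np.round(c,1),a) for c,a,_ in blobs(si,(0,150,80),(8,255,255),(230,175,260,225))])
print("keyside",[ (np.round(c,1),a) for c,a,_ in blobs(si,(22,130,80),(38,255,255),(220,245,260,280))])
a=cv2.resize(im[150:275,195:475],None,fx=2.8,fy=2.8,interpolation=cv2.INTER_CUBIC); 
b=np.hstack([cv2.resize(im[155:210,350:410],(390,357),interpolation=cv2.INTER_CUBIC),cv2.resize(im[150:205,200:260],(390,357),interpolation=cv2.INTER_CUBIC)])
cv2.imwrite("pics/crop.png",b)
E
```

```text
off [368.6 232.8] 307 [ 482.1 -173.9] 0.4 [61.4 30.5] [ 482.6 -173. ] -1.5
off [332.1 231.4] 304 [484.5 -80.1] 52.3 [64.2 30.7] [484.3 -80.1] 52.0
off [249.1 245. ] 303 [445.5 130.9] -54.8 [64.5 30.5] [445.4 131.1] -54.5
off [287.5 230.3] 302 [485.   33.6] 11.4 [64.3 30.9] [485.   33.8] 11.8
crate [171.1 257.6] 5173 [408.7 326.5] -4.9 [197.2 179.4] [410.8 319.9] -4.2
iso_yel [432.2 241.1] 541 [ 470.7 -332.9] 72.6 [88.7 88. ] [ 464.2 -320.7] 29.6
iso_yel [410.8 214.2] 244 [ 523.2 -286.3] -89.9 [87.9 57. ] [ 529.  -268.7] -60.8
iso_yel [453.4 230.4] 126 [ 489.6 -365.3] 72.4 [37.3 33.5] [ 491.1 -372.2] 25.8
iso_yel [457.3 211.2] 65 [ 537.8 -382.4] -88.9 [56.   7.4] [ 538.4 -381.9] -90.0
iso_red [441.2 239.8] 124 [ 470.2 -331.9] -24.6 [59.7 12.8] [ 467.  -330.2] -23.4
iso_grn [454. 241.] 3 [ 465.4 -373.5] -0.3 [4.9 0. ] [ 465.4 -373.5] -0.3
lock_yel [375.8 187.7] 186 [ 599.4 -191.9] 33.8 [67.8 57.8] [ 594.8 -185.3] 34.2
lock_yel [382.4 183.5] 135 [ 605.8 -201.9] 0.3 [32.8 27.4] [ 605.8 -201.6] 8.7
lock_yel [391.5 206. ] 134 [ 544.9 -210.3] -71.5 [100.2  25.4] [ 549.5 -224.4] -77.3
lock_yel [401.4 187.8] 65 [ 596.4 -249.2] 0.1 [27.7 12.4] [ 595.8 -249.1] 0.8
lock_wh [380.9 184.4] 725 [ 598.3 -190.1] -3.3 [83.7 83.7] [ 599.4 -192.1] 34.7
lock_box [370.1 193.8] 92 [ 581.1 -170. ] 39.9 [115.2  58.7] [ 579.3 -171. ] 42.4
hold [219.2 182.6] 511 [603.2 210.6] -7.9 [71.4 54.1] [601.8 209. ] -10.9
key [214.6 178.6] 65 [605.6 213.3] -6.4 [33.2 11.1] [605.5 213.4] -7.3
clampwh [286.1 173.1] 1238 [633.7  40.3] -82.6 [101.6  93.7] [630.2  40. ] -82.9
lev_red [285.7 162.4] 58 [637.4  39.5] -89.0 [18.5 16.3] [637.5  40.1] 80.6
[(array([247.2, 186.4]), 32), (array([243.2, 195.2]), 11)]
keyside [(array([236.3, 255.4]), 47)]
```

View pics/crop.png

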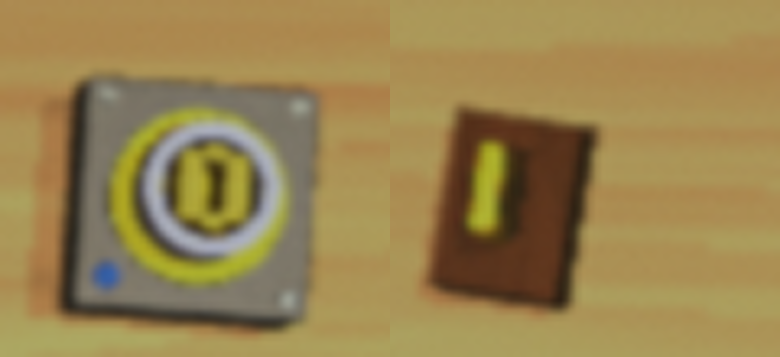

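The crops show the lock slot running nearly along world x (box yaw about -3.5°) and the key standing in the brown holder (yaw about -7°). Next I'll add a move planner and go for the first offcut.

```bash
cat >> h.py <<'E'
def tool():
    from scipy.spatial.transform import Rotation as Ro
    s=status.read_state(); R=Ro.from_rotvec(s["ee_rot"]).as_matrix(); return s,np.degrees(np.arctan2(R[1,0],R[0,0]))
def go(*wps,half=True):
    """each waypoint (x,y,z,yaw of tool x): prints turn [deg] then shift in the tool frame after it [cm]"""
    s,psi=tool(); p=s["position"]; q6=np.degrees(s["joint_positions"][5])
    print("t",round(s["t"],1),"p",p.round(1),"psi",round(psi,1),"q6",round(q6,1),"open",round(s["opening"],1),"gf",round(s["gripper_force"],1),"F",s["wrist_force"].round(1))
    for x,y,z,w in wps:
        m=180 if half else 360; d=(w-psi+m/2)%m-m/2; psi+=d
        D=np.array([x,y,z])-p; p=np.array([x,y,z]); a=np.radians(psi); c,sn=np.cos(a),np.sin(a)
        print("turn",round(-d,1),"shift cm",np.round([(D[0]*c+D[1]*sn)/10,(D[0]*sn-D[1]*c)/10,-D[2]/10],2))
def offs():
    im=viewer.read_camera("top"); o=[]
    for c,a,p in blobs(im,(0,0,120),(179,70,255),(130,195,400,300),60):
        r=rect("top",p,15); print("off",a,r); o.append(r)
    return o
E
python3 - <<'E'
from h import *
go((482.5,-173.5,120,-0.5),(482.5,-173.5,4,-0.5))
E
```

```text
t 0.1 p [ 138.7 -608.8  230.2] psi 12.8 q6 -6.8 open 85.5 gf 0.0 F [-0.1 -0.6  0.4]
turn 13.3 shift cm [ 34.   -43.83  11.02]
turn -0.0 shift cm [ 0.  -0.  11.6]
```

Request:
apply_moves(rows=[0, 0, 0, 6.65, 0, 0, 0, 6.65, 2.8, -3.6, 0.5, 0, 2.8, -3.6, 0.5, 0, 2.8, -3.6, 0.5, 0, 2.8, -3.6, 0.5, 0, 2.8, -3.6, 0.5, 0, 2.8, -3.6, 0.5, 0, 2.8, -3.6, 0.5, 0, 2.8, -3.6, 0.5, 0, 2.8, -3.6, 0.5, 0, 2.8, -3.6, 0.5, 0], jaw=0.25, newtons=40)

```text
t: 1.3
position: [422.3, -249.9, 180.8]
ee_rot: [-3.142, 0.013, 0.0]
wrist_force: [0.9, -0.6, 0.6]
opening: 53.5
gripper_force: 0.0
```

```bash
python3 - <<'E'
from h import *
offs()
go((482.5,-173.5,4,-0.5),(482.5,-173.5,90,-0.5),(365,285,90,-0.5))
E
```

```text
off 398 (array([329.5, 101.7]), -22.8, array([64.8, 50.8]), array([334.9, 101.5], dtype=float32))
off 306 (array([484.5, -80.1]), 52.3, array([64.2, 30.7]), array([484.3, -80.2], dtype=float32))
off 306 (array([445.4, 131. ]), -55.2, array([64.6, 30.5]), array([445.5, 131.2], dtype=float32))
off 303 (array([485. ,  33.6]), 11.4, array([64.3, 30.9]), array([485. ,  33.8], dtype=float32))
off 290 (array([ 482.1, -173.9]), 0.4, array([61.4, 30.5]), array([ 484.1, -172.4], dtype=float32))
off 184 (array([ 569.5, -198.8]), -89.0, array([86.7, 20.5]), array([ 569.5, -203.7], dtype=float32))
t 1.4 p [ 425.1 -244.7  179.7] psi -0.2 q6 51.3 open 53.7 gf 0.0 F [ 0.1  4.2 -0.5]
turn 0.3 shift cm [ 5.68 -7.17 17.57]
turn -0.0 shift cm [ 0.  -0.  -8.6]
turn -0.0 shift cm [-12.15 -45.75  -0.  ]
```

Request:
apply_moves(rows=[1.9, -2.4, 2, 0, 1.9, -2.4, 2, 0, 1.9, -2.4, 2, 0, 0, 0, 3, 0, 0, 0, 0, 0, 0, 0, 0, 0])

```text
t: 1.95
position: [478.6, -180.1, 90.8]
ee_rot: [-3.141, 0.013, 0.003]
wrist_force: [0.4, 0.2, 0.5]
opening: 53.7
gripper_force: 0.0
```

```bash
python3 - <<'E'
from h import *
go((482.5,-173.5,4,-0.5),(482.5,-173.5,90,-0.5),(365,285,90,-0.5))
E
```

```text
t 1.9 p [ 478.6 -180.1   90.8] psi -0.5 q6 61.5 open 53.7 gf 0.0 F [0.4 0.2 0.5]
turn 0.0 shift cm [ 0.39 -0.67  8.68]
turn -0.0 shift cm [ 0.  -0.  -8.6]
turn -0.0 shift cm [-12.15 -45.75  -0.  ]
```

Request:
apply_moves(rows=[0.4, -0.65, 1.7, 0, 0, 0, 2.5, 0, 0, 0, 2.5, 0, 0, 0, 2, 0, 0, 0, 0, 0, 0, 0, 0, 0])

```text
t: 2.55
position: [484.2, -174.8, 6.0]
ee_rot: [3.141, -0.015, 0.003]
wrist_force: [0.4, 0.1, 0.1]
opening: 53.2
gripper_force: 0.0
```

Request:
apply_moves(rows=[0, 0, 0, 0, 0, 0, 0, 0, 0, 0, 0, 0, 0, 0, 0, 0, 0, 0, 0, 0, 0, 0, -4.5, 0, 0, 0, -4.5, 0, 0, 0, 0, 0], jaw=-1)

```text
t: 3.35
position: [488.1, -176.2, 102.4]
ee_rot: [3.135, -0.013, 0.02]
wrist_force: [1.1, -0.5, 0.5]
opening: 28.8
gripper_force: 39.9
```

```bash
python3 - <<'E'
from h import *
go((365,285,95,-0.5),(365,285,18,-0.5))
E
```

```text
t 3.4 p [ 488.1 -176.2  102.4] psi -0.5 q6 62.4 open 28.8 gf 39.9 F [ 1.1 -0.5  0.5]
turn 0.0 shift cm [-12.71 -46.01   0.74]
turn -0.0 shift cm [ 0.  -0.   7.7]
```

Request:
apply_moves(rows=[-1.2, -4.6, 0, 0, -1.2, -4.6, 0, 0, -1.2, -4.6, 0, 0, -1.2, -4.6, 0, 0, -1.2, -4.6, 0, 0, -1.2, -4.6, 0, 0, -1.2, -4.6, 0, 0, -1.2, -4.6, 0, 0, -1.2, -4.6, 0, 0, -1.2, -4.6, 0, 0, 0, 0, 0, 0, 0, 0, 0, 0])

```text
t: 4.55
position: [366.4, 288.0, 94.0]
ee_rot: [3.141, -0.008, -0.001]
wrist_force: [0.1, 0.8, -0.8]
opening: 28.6
gripper_force: 40.0
```

Request:
apply_moves(rows=[0, 0, 2.5, 0, 0, 0, 2.5, 0, 0, 0, 2.2, 0, 0, 0, 0, 0, 0, 0, 0, 0])

```text
t: 5.05
position: [367.4, 286.1, 22.3]
ee_rot: [3.141, -0.016, -0.001]
wrist_force: [0.5, -0.2, 0.3]
opening: 28.6
gripper_force: 40.0
```

Request:
apply_moves(rows=[0, 0, 0, 0, 0, 0, 0, 0, 0, 0, 0, 0, 0, 0, 0, 0, 0, 0, -4, 0, 0, 0, -4, 0, 0, 0, 0, 0, 0, 0, 0, 0], jaw=0.25)

```text
t: 5.85
position: [368.1, 287.8, 103.9]
ee_rot: [-3.14, 0.013, -0.005]
wrist_force: [-0.1, 0.7, -0.4]
opening: 53.3
gripper_force: 0.0
```

```bash
python3 - <<'E'
from h import *
offs()
go((445.5,131,90,-54.8),(445.5,131,4,-54.8))
E
```

```text
off 394 (array([329.5, 101.7]), -22.8, array([64.8, 50.8]), array([334.8, 101.5], dtype=float32))
off 306 (array([484.5, -80.1]), 52.3, array([64.2, 30.7]), array([484.3, -80.2], dtype=float32))
off 304 (array([445.5, 130.9]), -54.8, array([64.5, 30.5]), array([445.5, 131. ], dtype=float32))
off 303 (array([485. ,  33.6]), 11.4, array([64.3, 30.9]), array([485. ,  33.8], dtype=float32))
off 173 (array([ 570. , -198.8]), -89.6, array([86.6, 20.6]), array([ 569.7, -204.2], dtype=float32))
t 5.9 p [367.1 287.2 102.3] psi -0.5 q6 119.4 open 53.3 gf 0.0 F [-0.5  0.5 -0.4]
turn 54.3 shift cm [17.29  2.6   1.23]
turn -0.0 shift cm [ 0.  -0.   8.6]
```

Request:
apply_moves(rows=[2, 3.9, 0.3, 0, 2, 3.9, 0.3, 0, 2, 3.9, 0.3, 0, 2, 3.9, 0.3, 0, 0, 0, 0, 7.76, 0, 0, 0, 7.76, 0, 0, 0, 7.76, 0, 0, 0, 7.76, 0, 0, 0, 7.76, 0, 0, 0, 7.76, 0, 0, 0, 7.76, 0, 0, 0, 0])

```text
t: 7.1
position: [444.5, 130.4, 88.4]
ee_rot: [2.788, -1.444, -0.005]
wrist_force: [0.5, 0.8, 0.4]
opening: 53.6
gripper_force: 0.0
```

```bash
python3 - <<'E'
from h import *
go((445.5,131,4,-54.8))
E
```

```text
t 7.1 p [444.5 130.4  88.4] psi -54.8 q6 151.9 open 53.6 gf 0.0 F [0.5 0.8 0.4]
turn 0.0 shift cm [ 0.01 -0.12  8.44]
```

Request:
apply_moves(rows=[0, -0.1, 2.4, 0, 0, 0, 3, 0, 0, 0, 3, 0, 0, 0, 0, 0, 0, 0, 0, 0])

```text
t: 7.6
position: [445.7, 131.0, 5.6]
ee_rot: [2.789, -1.443, -0.004]
wrist_force: [-0.1, 0.0, 0.2]
opening: 53.2
gripper_force: 0.0
```

Request:
apply_moves(rows=[0, 0, 0, 0, 0, 0, 0, 0, 0, 0, 0, 0, 0, 0, 0, 0, 0, 0, 0, 0, 0, 0, -4.5, 0, 0, 0, -4.5, 0, 0, 0, 0, 0], jaw=-1)

```text
t: 8.4
position: [451.7, 131.9, 103.8]
ee_rot: [-2.782, 1.442, -0.018]
wrist_force: [0.5, 1.2, 0.5]
opening: 28.4
gripper_force: 39.9
```

Request:
apply_moves(rows=[0, 0, 0, -7.76, 0, 0, 0, -7.76, 0, 0, 0, -7.76, 0, 0, 0, -7.76, 0, 0, 0, -7.76, 0, 0, 0, -7.76, 0, 0, 0, -7.76, -0.14, -4.7, 0, 0, -0.14, -4.7, 0, 0, -0.14, -4.7, 0, 0, -0.14, -4.7, 0, 0, -0.14, -4.7, 0, 0])

```text
t: 9.6
position: [441.1, 368.0, 95.8]
ee_rot: [3.141, -0.013, -0.0]
wrist_force: [1.1, 0.8, 0.2]
opening: 28.3
gripper_force: 39.9
```

Request:
apply_moves(rows=[0, 0, 0, 0, 0, 0, 2.5, 0, 0, 0, 2.5, 0, 0, 0, 2, 0, 0, 0, 0, 0, 0, 0, 0, 0])

```text
t: 10.2
position: [441.4, 365.6, 26.0]
ee_rot: [3.141, -0.014, -0.001]
wrist_force: [0.1, 0.8, 0.4]
opening: 28.4
gripper_force: 40.0
```

Request:
apply_moves(rows=[0, 0, 0, 0, 0, 0, 0, 0, 0, 0, 0, 0, 0, 0, 0, 0, 0, 0, -4, 0, 0, 0, -4, 0, 0, 0, 0, 0, 0, 0, 0, 0], jaw=0.25)

```text
t: 11.0
position: [442.6, 366.8, 108.1]
ee_rot: [-3.14, 0.013, -0.005]
wrist_force: [-0.7, -0.4, -0.7]
opening: 52.8
gripper_force: 0.0
```

```bash
python3 - <<'E'
from h import *
offs()
go((485,33.6,90,11.5),(485,33.6,4,11.5))
E
```

```text
off 398 (array([329.5, 101.7]), -22.8, array([64.8, 50.8]), array([334.9, 101.5], dtype=float32))
off 305 (array([484.5, -80.1]), 52.3, array([64.2, 30.7]), array([484.3, -80.1], dtype=float32))
off 303 (array([485. ,  33.6]), 11.4, array([64.3, 30.9]), array([485. ,  33.8], dtype=float32))
off 179 (array([ 569.5, -198.8]), -89.0, array([86.7, 20.5]), array([ 569.5, -204. ], dtype=float32))
t 11.1 p [441.6 366.1 106.3] psi -0.5 q6 122.7 open 53.0 gf 0.0 F [ 0.   0.2 -1.3]
turn -12.0 shift cm [-2.37 33.45  1.63]
turn -0.0 shift cm [0.  0.  8.6]
```

Request:
apply_moves(rows=[0, 0, 0, -6, 0, 0, 0, -6, -0.34, 4.78, 0.2, 0, -0.34, 4.78, 0.2, 0, -0.34, 4.78, 0.2, 0, -0.34, 4.78, 0.2, 0, -0.34, 4.78, 0.2, 0, -0.34, 4.78, 0.2, 0, -0.34, 4.78, 0.2, 0, 0, 0, 0, 0, 0, 0, 0, 0])

```text
t: 12.15
position: [484.0, 32.8, 90.6]
ee_rot: [-3.125, -0.311, 0.005]
wrist_force: [-0.5, 0.7, -0.3]
opening: 53.6
gripper_force: 0.0
```

```bash
python3 - <<'E'
from h import *
go((485,33.6,5,11.5),(485,33.6,95,11.5),(442,290,95,11.5))
E
```

```text
t 12.2 p [484.   32.8  90.6] psi 11.4 q6 73.7 open 53.6 gf 0.0 F [-0.5  0.7 -0.3]
turn -0.1 shift cm [ 0.11 -0.06  8.56]
turn -0.0 shift cm [ 0.  0. -9.]
turn -0.0 shift cm [  0.9  -25.98  -0.  ]
```

Request:
apply_moves(rows=[0.1, -0.05, 2.5, 0, 0, 0, 3, 0, 0, 0, 3, 0, 0, 0, 0, 0, 0, 0, 0, 0])

```text
t: 12.65
position: [485.0, 35.6, 6.6]
ee_rot: [-3.125, -0.318, 0.004]
wrist_force: [-0.6, -0.8, 0.1]
opening: 53.2
gripper_force: 0.0
```

Request:
apply_moves(rows=[0, 0, 0, 0, 0, 0, 0, 0, 0, 0, 0, 0, 0, 0, 0, 0, 0, 0, 0, 0, 0, 0, -4.5, 0, 0, 0, -4.5, 0, 0, 0, 0, 0], jaw=-1)

```text
t: 13.45
position: [491.2, 33.8, 105.1]
ee_rot: [3.123, 0.315, 0.022]
wrist_force: [1.8, 0.3, 1.1]
opening: 28.0
gripper_force: 39.7
```

Request:
apply_moves(rows=[0.15, -4.4, 0, 0, 0.15, -4.4, 0, 0, 0.15, -4.4, 0, 0, 0.15, -4.4, 0, 0, 0.15, -4.4, 0, 0, 0.15, -4.4, 0, 0, 0, 0, 0, 0, 0, 0, 2.5, 0, 0, 0, 2.5, 0, 0, 0, 2, 0, 0, 0, 0, 0, 0, 0, 0, 0])

```text
t: 14.65
position: [442.1, 294.1, 27.2]
ee_rot: [3.125, 0.314, -0.001]
wrist_force: [0.2, -0.7, -0.2]
opening: 28.2
gripper_force: 39.8
```

Request:
apply_moves(rows=[0, 0, 0, 0, 0, 0, 0, 0, 0, 0, 0, 0, 0, 0, 0, 0, 0, 0, -4, 0, 0, 0, -4, 0, 0, 0, 0, 0, 0, 0, 0, 0], jaw=0.25)

```text
t: 15.45
position: [443.1, 295.3, 109.1]
ee_rot: [-3.124, -0.315, -0.005]
wrist_force: [0.2, -0.9, -0.4]
opening: 53.3
gripper_force: 0.0
```

```bash
python3 - <<'E'
from h import *
offs()
go((484.5,-80,90,52.2),(484.5,-80,5,52.2))
E
```

```text
off 387 (array([331. , 101.5]), -23.0, array([61.5, 51.5]), array([335.4, 101.1], dtype=float32))
off 305 (array([484.5, -80.1]), 52.3, array([64.2, 30.7]), array([484.3, -80.1], dtype=float32))
off 177 (array([ 569.5, -198.8]), -89.0, array([86.7, 20.5]), array([ 569.5, -204.1], dtype=float32))
t 15.5 p [442.  294.7 107.3] psi 11.5 q6 104.1 open 53.2 gf 0.0 F [-0.7 -0.9 -0.6]
turn -40.7 shift cm [-27.    26.32   1.73]
turn -0.0 shift cm [0.  0.  8.5]
```

Request:
apply_moves(rows=[0, 0, 0, -8.14, 0, 0, 0, -8.14, 0, 0, 0, -8.14, 0, 0, 0, -8.14, 0, 0, 0, -8.14, -3.38, 3.29, 0.2, 0, -3.38, 3.29, 0.2, 0, -3.38, 3.29, 0.2, 0, -3.38, 3.29, 0.2, 0, -3.38, 3.29, 0.2, 0, -3.38, 3.29, 0.2, 0, -3.38, 3.29, 0.2, 0])

```text
t: 16.7
position: [477.7, -34.9, 91.3]
ee_rot: [-2.819, -1.382, 0.004]
wrist_force: [0.6, 0.5, 0.3]
opening: 53.7
gripper_force: 0.0
```

Request:
apply_moves(rows=[-3.38, 3.29, 0.2, 0, 0, 0, 0, 0, 0, 0, 0, 0])

```text
t: 17.0
position: [483.2, -80.6, 89.5]
ee_rot: [-2.82, -1.378, 0.004]
wrist_force: [0.0, 0.3, -0.1]
opening: 53.4
gripper_force: 0.0
```

```bash
python3 - <<'E'
from h import *
go((484.5,-80,5,52.2),(484.5,-80,95,52.2),(372,360,95,52.2))
E
```

```text
t 17.0 p [483.2 -80.6  89.5] psi 52.1 q6 19.7 open 53.4 gf 0.0 F [ 0.   0.3 -0.1]
turn -0.1 shift cm [0.13 0.06 8.45]
turn -0.0 shift cm [ 0.  0. -9.]
turn -0.0 shift cm [ 27.87 -35.86  -0.  ]
```

Request:
apply_moves(rows=[0.15, 0.05, 2.45, 0, 0, 0, 3, 0, 0, 0, 3, 0, 0, 0, 0, 0, 0, 0, 0, 0])

```text
t: 17.5
position: [484.9, -77.9, 6.1]
ee_rot: [-2.818, -1.384, 0.003]
wrist_force: [0.9, -0.7, 0.6]
opening: 53.2
gripper_force: 0.0
```

Request:
apply_moves(rows=[0, 0, 0, 0, 0, 0, 0, 0, 0, 0, 0, 0, 0, 0, 0, 0, 0, 0, 0, 0, 0, 0, -4.5, 0, 0, 0, -4.5, 0, 0, 0, 0, 0], jaw=-1)

```text
t: 18.3
position: [490.8, -81.0, 104.6]
ee_rot: [2.812, 1.378, 0.016]
wrist_force: [1.2, -0.8, -0.2]
opening: 28.0
gripper_force: 39.8
```

Request:
apply_moves(rows=[2.8, -3.6, 0, 0, 2.8, -3.6, 0, 0, 2.8, -3.6, 0, 0, 2.8, -3.6, 0, 0, 2.8, -3.6, 0, 0, 2.8, -3.6, 0, 0, 2.8, -3.6, 0, 0, 2.8, -3.6, 0, 0, 2.8, -3.6, 0, 0, 2.8, -3.6, 0, 0, 0, 0, 0, 0, 0, 0, 0, 0])

```text
t: 19.5
position: [372.2, 363.0, 96.3]
ee_rot: [2.819, 1.386, -0.001]
wrist_force: [-0.2, 0.1, -0.7]
opening: 28.3
gripper_force: 39.8
```

Request:
apply_moves(rows=[0, 0, 2.5, 0, 0, 0, 2.5, 0, 0, 0, 2, 0, 0, 0, 0, 0, 0, 0, 0, 0])

```text
t: 20.0
position: [373.1, 361.4, 26.8]
ee_rot: [2.822, 1.38, -0.001]
wrist_force: [-0.5, -0.1, 0.6]
opening: 28.1
gripper_force: 39.8
```

Request:
apply_moves(rows=[0, 0, 0, 0, 0, 0, 0, 0, 0, 0, 0, 0, 0, 0, 0, 0, 0, 0, -4.5, 0, 0, 0, -4.5, 0, 0, 0, -4.5, 0, 0, 0, 0, 0, 0, 0, 0, 0], jaw=0.25)

```text
t: 20.9
position: [373.7, 363.3, 163.9]
ee_rot: [-2.82, -1.383, -0.006]
wrist_force: [-0.2, 0.1, -1.2]
opening: 53.5
gripper_force: 0.0
```

```bash
python3 - <<'E'
from h import *
im=viewer.read_camera("top"); si=viewer.read_camera("side")
go((640,40,200,-83))
def up(a): return cv2.resize(a,(400,400),interpolation=cv2.INTER_CUBIC)
cv2.imwrite("pics/c1.png",np.hstack([up(im[205:305,125:225]),up(si[165:265,195:295])]))
E
```

```text
t 21.0 p [372.1 362.1 160.5] psi 52.2 q6 73.8 open 53.2 gf 0.0 F [0.3 0.2 0.1]
turn -44.8 shift cm [-35.23  22.67  -3.95]
```

View pics/c1.png

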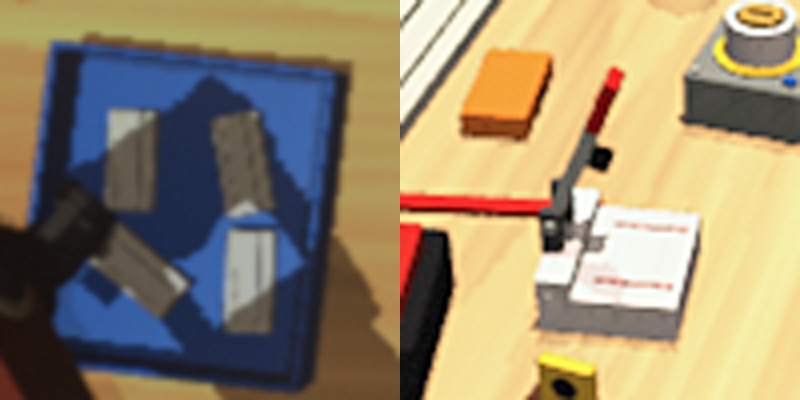

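All four offcuts lie in the crate. The lever stands open, its red tip at side pixel (249,184) and its hinge at about (234,219).

```bash
python3 - <<'E'
from h import *
print(plane("top",(284,155.5),72), plane("side",(233.75,218.75),62))
im=cv2.imread("pics/top0.png");si=cv2.imread("pics/side0.png")
rt=blobs(im,(0,150,60),(8,255,255),(270,145,300,172)); rs=blobs(si,(0,150,60),(8,255,255),(238,178,256,212),3)
print([(c.round(1),a,p.min(0),p.max(0)) for c,a,p in rt[:2]],[(c.round(1),a,p.min(0),p.max(0)) for c,a,p in rs[:3]])
print(tri(rt[0][0],rs[0][0]))
H=np.array([673.3,45.4,62]); th=np.radians(7.4)
for a in (1.0,1.2,1.4,1.57,1.8):
    for L in (72,112):
        X=H+L*np.array([-np.cos(a)*np.cos(th),-np.cos(a)*np.sin(th),np.sin(a)]); print(a,L,X.round(0),proj("top",X).round(1),proj("side",X).round(1))
E
```

```text
[667.8215193   45.52786103  72.        ] [669.66286266  53.8084339   62.        ]
[(array([285.7, 162.4]), 58, array([282., 159.], dtype=float32), array([290., 166.], dtype=float32))] [(array([247.2, 186.4]), 32, array([244., 182.], dtype=float32), array([250., 193.], dtype=float32)), (array([243.2, 195.2]), 11, array([242., 193.], dtype=float32), array([245., 197.], dtype=float32))]
(array([635.36545701,  39.81673208, 157.59065496]), np.float64(1.6582627887801944))
1.0 72 [635.  40. 123.] [285.7 165.5] [247.5 198.3]
1.0 112 [613.  38. 156.] [286.6 172.5] [255.7 187.6]
1.2 72 [647.  42. 129.] [285.1 159.7] [242.4 195.7]
1.2 112 [633.  40. 166.] [285.6 163.2] [247.5 183.5]
1.4 72 [661.  44. 133.] [284.4 153.6] [236.8 194. ]
1.4 112 [654.  43. 172.] [284.5 153.4] [238.7 180.8]
1.57 72 [673.  45. 134.] [283.8 148.4] [232.  193.3]
1.57 112 [673.  45. 174.] [283.6 145. ] [231.1 179.6]
1.8 72 [690.  48. 132.] [283.1 141.8] [225.5 193.4]
1.8 112 [699.  49. 171.] [282.4 134.3] [220.9 179.9]
```

```bash
python3 - <<'E'
from h import *
go((688,48,200,7.4),(688,48,150,7.4))
E
```

```text
t 21.0 p [372.1 362.1 160.5] psi 52.2 q6 73.8 open 53.2 gf 0.0 F [0.3 0.2 0.1]
turn 44.8 shift cm [27.28 35.21 -3.95]
turn -0.0 shift cm [0. 0. 5.]
```

Request:
apply_moves(rows=[0, 0, -2, 7.47, 0, 0, -2, 7.47, 0, 0, 0, 7.47, 0, 0, 0, 7.47, 0, 0, 0, 7.47, 0, 0, 0, 7.47, 2.73, 3.52, 0, 0, 2.73, 3.52, 0, 0, 2.73, 3.52, 0, 0, 2.73, 3.52, 0, 0, 2.73, 3.52, 0, 0, 2.73, 3.52, 0, 0], jaw=-1)

```text
t: 22.2
position: [562.4, 172.5, 199.1]
ee_rot: [3.135, 0.203, -0.007]
wrist_force: [0.6, 1.0, -0.2]
opening: 0.0
gripper_force: 0.0
```

Request:
apply_moves(rows=[2.73, 3.52, 0, 0, 2.73, 3.52, 0, 0, 2.73, 3.52, 0, 0, 2.73, 3.52, 0, 0, 0, 0, 0, 0, 0, 0, 2.5, 0, 0, 0, 2.5, 0, 0, 0, 0, 0, 0, 0, 0, 0])

```text
t: 23.1
position: [687.5, 49.2, 149.8]
ee_rot: [-3.134, -0.203, 0.006]
wrist_force: [-0.7, 0.2, -0.4]
opening: -0.2
gripper_force: 0.0
```

```bash
python3 - <<'E'
from h import *
u=np.array([.9917,.1288]);w=[]
for s,z in((-17,148),(-41,136),(-60,117),(-73,93),(-78,76),(-79,65)):
    xy=np.array([671,45.5])+s*u; w.append((*xy,z,7.4))
go(*w)
E
```

```text
t 23.1 p [687.5  49.2 149.8] psi 7.4 q6 80.5 open -0.2 gf 0.0 F [-0.7  0.2 -0.4]
turn 0.0 shift cm [-3.38  0.15  0.18]
turn -0.0 shift cm [-2.4  0.   1.2]
turn -0.0 shift cm [-1.9  0.   1.9]
turn -0.0 shift cm [-1.3  0.   2.4]
turn -0.0 shift cm [-0.5  0.   1.7]
turn -0.0 shift cm [-0.1  0.   1.1]
```

Request:
apply_moves(rows=[-1.7, 0.15, 0.1, 0, -1.7, 0, 0.1, 0, -1.2, 0, 0.5, 0, -1.2, 0, 0.7, 0, -0.95, 0, 0.9, 0, -0.95, 0, 1, 0, -0.65, 0, 1.2, 0, -0.65, 0, 1.2, 0, 0, 0, 0, 0])

```text
t: 24.0
position: [597.4, 35.6, 91.6]
ee_rot: [-3.134, -0.203, 0.008]
wrist_force: [0.3, -0.0, -0.9]
opening: 0.3
gripper_force: 0.0
```

Request:
apply_moves(rows=[-0.3, 0, 0.9, 0, -0.2, 0, 0.8, 0, -0.1, 0, 0.6, 0, 0, 0, 0.4, 0, 0, 0, 0.2, 0, 0, 0, 0, 0])

```text
t: 24.6
position: [593.6, 34.7, 66.9]
ee_rot: [3.135, 0.203, -0.003]
wrist_force: [-4.7, -0.2, 7.6]
opening: 0.4
gripper_force: 4.1
```

```bash
python3 - <<'E'
from h import *
go((595,36,65,7.4))
si=viewer.read_camera("side"); cv2.imwrite("pics/c2.png",cv2.resize(si[150:270,180:320],(560,480),interpolation=cv2.INTER_CUBIC))
E
```

```text
t 24.6 p [593.6  34.7  66.9] psi 7.4 q6 78.8 open 0.4 gf 4.1 F [-4.7 -0.2  7.6]
turn 0.0 shift cm [ 0.15 -0.11  0.19]
```

View pics/c2.png

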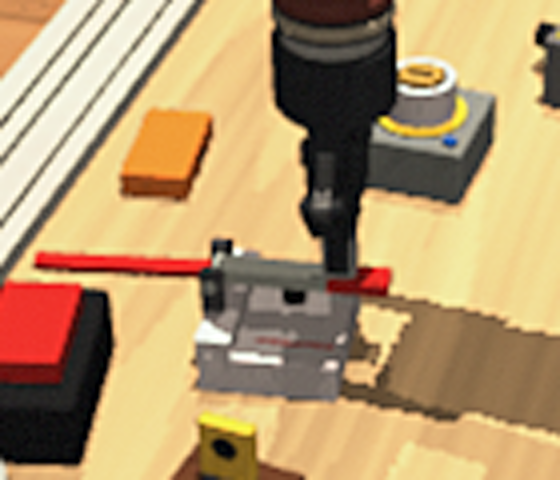

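The picture shows the lever lying level under the fingers, its red end at about (358,282). I'll press a little harder to be sure it's on its stop, then lift.

Request:
apply_moves(rows=[0, 0, 0.2, 0, 0, 0, 0.2, 0, 0, 0, 0, 0, 0, 0, 0, 0])

```text
t: 25.05
position: [593.7, 34.7, 66.5]
ee_rot: [3.135, 0.204, -0.005]
wrist_force: [-15.3, -1.1, 26.1]
opening: 0.2
gripper_force: 13.0
```

Request:
apply_moves(rows=[0, 0, -2, 0, 0, 0, -4, 0, 0, 0, -4, 0, 0, 0, -2, 0, 0, 0, 0, 0, 0, 0, 0, 0])

```text
t: 25.65
position: [593.8, 34.8, 181.4]
ee_rot: [-3.135, -0.203, 0.0]
wrist_force: [0.2, 0.4, -0.3]
opening: 0.1
gripper_force: 0.0
```

```bash
python3 - <<'E'
from h import *
go((470,-332,180,-24),(470,-332,84,-24))
im=viewer.read_camera("top")
b=blobs(im,(0,150,90),(8,255,255),(425,220,455,256)); print("bar",rect("top",b[0][2],101),yaw("top",b[0][2],101))
b=blobs(im,(0,150,60),(8,255,255),(265,140,305,200)); print([(c.round(1),a,rect("top",p,67)) for c,a,p in b[:3]])
# isolator box: outline of yellow top hull
m=np.vstack([p for c,a,p in blobs(im,(22,120,60),(38,255,255),(408,205,466,270),100)if 410<c[0]<462 and c[1]>220]); print("box",rect("top",m,60))
E
```

```text
t 25.6 p [593.8  34.8 181.4] psi 7.4 q6 78.8 open 0.1 gf 0.0 F [ 0.2  0.4 -0.3]
turn 31.4 shift cm [ 3.61 38.54  0.14]
turn -0.0 shift cm [ 0.  -0.   9.6]
bar (array([ 469.2, -331.5]), -26.4, array([61.7, 15.6]), array([ 466.2, -329.9], dtype=float32)) -23.6
[(array([284.8, 158.9]), 1549, (array([658.9,  44.4]), 0.9, array([97.7, 97. ]), array([660.4,  43.5], dtype=float32))), (array([288.3, 193.4]), 85, (array([573. ,  32.7]), 1.0, array([24.8, 22.2]), array([574.5,  33.3], dtype=float32))), (array([285.7, 182.1]), 36, (array([601.4,  39.4]), -89.0, array([34.6,  7.5]), array([602.3,  40.2], dtype=float32)))]
box (array([ 471., -333.]), 73.0, array([88.4, 88. ]), array([ 469.4, -330.3], dtype=float32))
```

Request:
apply_moves(rows=[0, 0, 0, 6.85, 0, 0, 0, 6.85, 0, 0, 0, 6.85, 0, 0, 0, 6.85, 0.12, 4.84, 0, 0, 0.12, 4.84, 0, 0, 0.12, 4.84, 0, 0, 0.12, 4.84, 0, 0, 0.12, 4.84, 0, 0, 0.12, 4.84, 0, 0, 0.12, 4.84, 0, 0, 0.12, 4.84, 0, 0], jaw=0)

```text
t: 26.9
position: [468.5, -333.2, 179.0]
ee_rot: [-3.091, 0.545, 0.005]
wrist_force: [1.2, -0.0, 0.7]
opening: 42.4
gripper_force: 0.0
```

Request:
apply_moves(rows=[0, 0, 1.5, 0, 0, 0, 3, 0, 0, 0, 2, 0, 0, 0, 0, 0, 0, 0, 0, 0])

```text
t: 27.4
position: [469.9, -331.0, 115.0]
ee_rot: [-3.092, 0.544, 0.005]
wrist_force: [1.0, -0.4, -0.2]
opening: 42.4
gripper_force: 0.0
```

```bash
python3 - <<'E'
from h import *
go((470.5,-332,74,-20))
E
```

```text
t 27.4 p [ 469.9 -331.   115. ] psi -20.0 q6 67.4 open 42.4 gf 0.0 F [ 1.  -0.4 -0.2]
turn 0.0 shift cm [0.09 0.07 4.1 ]
```

Request:
apply_moves(rows=[0.1, 0.05, 2, 0, 0, 0, 2, 0, 0, 0, 0, 0, 0, 0, 0, 0])

```text
t: 27.8
position: [471.8, -333.2, 77.7]
ee_rot: [3.094, -0.545, 0.001]
wrist_force: [0.6, 0.2, -0.7]
opening: 42.3
gripper_force: 0.0
```

Request:
apply_moves(rows=[0, 0, 0, 0, 0, 0, 0, 0, 0, 0, 0, 0, 0, 0, 0, 0, 0, 0, 0, 0, 0, 0, 0, 0], jaw=-1)

```text
t: 28.4
position: [472.3, -333.7, 78.7]
ee_rot: [3.093, -0.546, 0.004]
wrist_force: [0.5, 1.9, 5.2]
opening: 13.5
gripper_force: 40.5
```

Request:
apply_moves(rows=[0, 0, 0, 8, 0, 0, 0, 8, 0, 0, 0, 8, 0, 0, 0, 8, 0, 0, 0, 8, 0, 0, 0, 8, 0, 0, 0, 8, 0, 0, 0, 8, 0, 0, 0, 0])

```text
t: 29.3
position: [471.4, -334.3, 78.6]
ee_rot: [2.331, -2.104, 0.002]
wrist_force: [-2.6, 0.3, 7.3]
opening: 13.4
gripper_force: 39.2
```

```bash
python3 - <<'E'
from h import *
s,_=tool(); print(s["moment"].round(2)); go((470.5,-332,74,-97))
E
```

```text
[ 0.05  0.53 -0.08]
t 29.3 p [ 471.4 -334.3   78.6] psi -84.1 q6 131.5 open 13.4 gf 39.2 F [-2.6  0.3  7.3]
turn 12.9 shift cm [-0.22  0.12  0.46]
```

Request:
apply_moves(rows=[0, 0, 0, 4, 0, 0, 0, 4, 0, 0, 0, 4, 0, 0, 0, 0, 0, 0, 0, 0])

```text
t: 29.8
position: [471.2, -334.3, 78.7]
ee_rot: [2.101, -2.333, 0.002]
wrist_force: [-4.6, -0.0, 7.7]
opening: 13.0
gripper_force: 39.3
```

```bash
python3 - <<'E'
from h import *
s,_=tool(); print(s["moment"].round(2)); go((470.5,-332,74,-97))
E
```

```text
[ 0.07  0.64 -0.15]
t 29.8 p [ 471.2 -334.3   78.7] psi -96.0 q6 143.4 open 13.0 gf 39.3 F [-4.6 -0.   7.7]
turn 1.0 shift cm [-0.22  0.09  0.47]
```

Request:
apply_moves(rows=[0, 0, 0, 3, 0, 0, 0, 2, 0, 0, 0, 0])

```text
t: 30.1
position: [471.1, -334.4, 78.8]
ee_rot: [2.002, -2.417, 0.003]
wrist_force: [-4.7, 0.5, 7.2]
opening: 12.7
gripper_force: 52.4
```

```bash
python3 - <<'E'
from h import *
s,_=tool(); print(s["moment"].round(2)); go((470.5,-332,74,-97))
E
```

```text
[0.07 0.62 1.42]
t 30.1 p [ 471.1 -334.4   78.8] psi -100.8 q6 148.2 open 12.7 gf 52.4 F [-4.7  0.5  7.2]
turn -3.8 shift cm [-0.23  0.09  0.48]
```

Request:
apply_moves(rows=[0, 0, 0, 0, 0, 0, 0, 0, 0, 0, 0, 0, 0, 0, 0, 0, 0, 0, -3, 0, 0, 0, -4, 0, 0, 0, -4, 0, 0, 0, 0, 0, 0, 0, 0, 0], jaw=0)

```text
t: 31.0
position: [471.9, -333.6, 188.2]
ee_rot: [-1.998, 2.424, -0.004]
wrist_force: [-0.1, -0.3, 0.2]
opening: 42.2
gripper_force: 0.0
```

```bash
python3 - <<'E'
from h import *
s,psi=tool(); 
# back off from above the lock/holder: measure key, holder, lock in both views (arm is near isolator)
im=viewer.read_camera("top"); si=viewer.read_camera("side"); cv2.imwrite("pics/top3.png",im); cv2.imwrite("pics/side3.png",si)
k=blobs(im,(22,130,90),(38,255,255),(203,164,235,200))[0]; print("key top",k[0],k[1],rect("top",k[2],88),yaw("top",k[2],88))
ks=blobs(si,(22,130,60),(38,255,255),(220,245,260,280))[0]; print("key side",ks[0],ks[1],ks[2].min(0),ks[2].max(0)); print(tri(k[0],ks[0]))
h=blobs(im,(0,80,20),(20,255,110),(203,164,235,200))[0]; print("holder",rect("top",h[2],40))
go((605.5,213.3,180,-7.5),(605.5,213.3,62,-7.5))
up=lambda a:cv2.resize(a,(400,400),interpolation=cv2.INTER_CUBIC)
cv2.imwrite("pics/c3.png",np.hstack([up(im[160:210,355:405]),up(si[160:210,255:305])]))
b=blobs(im,(0,150,90),(8,255,255),(420,220,462,262)); print("bar",[(rect("top",q[2],101),q[1])for q in b[:2]])
E
```

```text
key top [214.50704225 178.64788732] 71 (array([605.6, 213.7]), 1.7, array([32. , 12.2]), array([605.2, 213.7], dtype=float32)) -6.5
key side [236.34042553 255.36170213] 47 [229. 253.] [243. 258.]
(array([605.22532367, 213.71359081,  87.4677057 ]), np.float64(0.18023524099773214))
holder (array([602.9, 210.4]), -7.9, array([70.3, 52.9]), array([601.2, 208.2], dtype=float32))
t 31.1 p [ 470.6 -332.5  185.1] psi -101.0 q6 148.4 open 42.4 gf 0.0 F [-1.1 -0.3  0.1]
turn 86.5 shift cm [-6.25 55.88  0.51]
turn -0.0 shift cm [ 0.   0.  11.8]
bar [((array([ 472. , -330.6]), 86.7, array([59. , 14.3]), array([ 471.8, -325.9], dtype=float32)), 127), ((array([ 428.5, -366.8]), -0.4, array([21.6, 18.7]), array([ 425.2, -370.1], dtype=float32)), 49)]
```

View pics/c3.png

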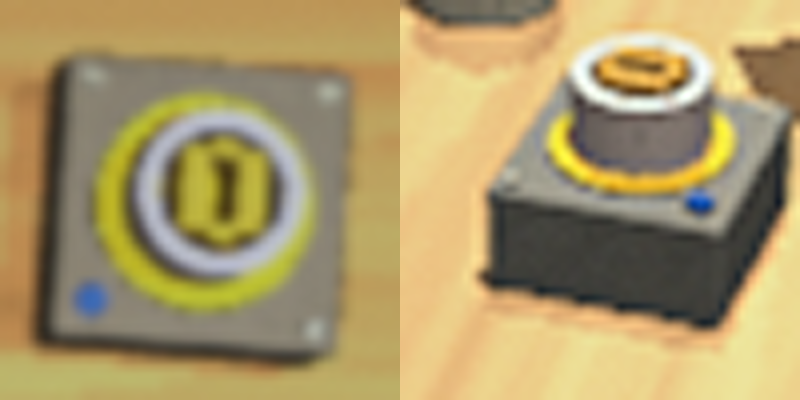

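The crop shows the lock's ring centred at about top pixel (382.1,183.8) and side pixel (284.9,168.7), with the slot aligned near world x. The isolator bar now reads a yaw of 87°, which is turned to on, and the moment jump confirmed its stop.

Request:
apply_moves(rows=[0, 0, 0, -8.52, 0, 0, 0, -8.52, 0, 0, 0, -8.52, 0, 0, 0, -8.52, 0, 0, 0, -8.52, 0, 0, 0, -8.52, 0, 0, 0, -8.52, 0, 0, 0, -8.52, 0, 0, 0, -8.52, 0, 0, 0, -8.52, 0, 0, 0, -8.52, 0, 0, 0, 0])

```text
t: 32.3
position: [470.4, -332.3, 184.3]
ee_rot: [-3.133, 0.2, 0.005]
wrist_force: [-0.2, 1.2, 0.2]
opening: 42.6
gripper_force: 0.0
```

Request:
apply_moves(rows=[0.54, -4.66, 0, 0, 0.54, -4.66, 0, 0, 0.54, -4.66, 0, 0, 0.54, -4.66, 0, 0, 0.54, -4.66, 0, 0, 0.54, -4.66, 0, 0, 0.54, -4.66, 0, 0, 0.54, -4.66, 0, 0, 0.54, -4.66, 0, 0, 0.54, -4.66, 0, 0, 0.54, -4.66, 0, 0, 0.54, -4.66, 0, 0])

```text
t: 33.5
position: [605.8, 215.2, 185.2]
ee_rot: [3.134, -0.205, -0.003]
wrist_force: [0.6, -0.8, 1.0]
opening: 42.8
gripper_force: 0.0
```

Request:
apply_moves(rows=[0, 0, 2.5, 0, 0, 0, 2.5, 0, 0, 0, 0, 0, 0, 0, 0, 0, 0, 0, 0, 0])

```text
t: 34.0
position: [607.1, 213.1, 138.1]
ee_rot: [-3.135, 0.202, -0.003]
wrist_force: [-0.4, 1.0, 0.5]
opening: 42.8
gripper_force: 0.0
```

```bash
python3 - <<'E'
from h import *
go((605.4,213.6,100,-7.3),(605.4,213.6,52,-7.3))
im=cv2.imread("pics/top3.png");si=cv2.imread("pics/side3.png")
def fit(img,n,roi,lo,hi,z):
    b=blobs(img,lo,hi,roi,20)[0]; h=cv2.convexHull(b[2]); w=np.array([plane(n,q[0],z)[:2] for q in h],np.float32)
    (c,r)=cv2.minEnclosingCircle(w); e=cv2.fitEllipse(w) if len(w)>=5 else None
    print(n,b[0].round(2),b[1],"circ",np.round(c,1),round(r,1),"ell",np.round(e[0],1),np.round(e[1],1),"centroid",plane(n,b[0],z).round(1))
fit(im,"top",(370,172,395,196),(22,110,60),(38,255,255),79)
fit(im,"top",(371,172,395,196),(105,10,130),(140,90,255),77)
fit(si,"side",(277,163,294,174),(8,110,60),(38,255,255),79)
fit(si,"side",(272,160,298,178),(0,0,165),(179,70,255),77)
E
```

```text
t 34.0 p [607.1 213.1 138.1] psi -7.4 q6 110.1 open 42.8 gf 0.0 F [-0.4  1.   0.5]
turn -0.1 shift cm [-0.17 -0.03  3.81]
turn -0.0 shift cm [ 0.  -0.   4.8]
top [382.26 183.47] 145 circ [ 601.4 -194.7] 16.7 ell [ 601.5 -195. ] [32.  33.1] centroid [ 601.4 -195.    79. ]
top [380.46 184.52] 98 circ [ 600.7 -194.3] 24.3 ell [ 600.9 -193.9] [46.1 48.4] centroid [ 599.1 -191.    77. ]
side [284.75 168.42] 55 circ [ 601.  -192.6] 16.7 ell [ 601.1 -191.9] [30.1 32.9] centroid [ 600.9 -191.8   79. ]
side [284.7  168.52] 81 circ [ 601.2 -195.1] 27.5 ell [ 601.8 -195. ] [50.3 55.3] centroid [ 601.7 -194.4   77. ]
```

Request:
apply_moves(rows=[-0.15, -0.05, 2.5, 0, 0, 0, 3, 0, 0, 0, 3, 0, 0, 0, 0, 0, 0, 0, 0, 0, 0, 0, 0, 0])

```text
t: 34.6
position: [607.0, 214.3, 54.9]
ee_rot: [-3.134, 0.2, -0.007]
wrist_force: [1.1, -0.3, -0.5]
opening: 42.9
gripper_force: 0.0
```

```bash
python3 - <<'E'
from h import *
go((605.4,213.6,52,-7.3))
E
```

```text
t 34.6 p [607.  214.3  54.9] psi -7.3 q6 110.1 open 42.9 gf 0.0 F [ 1.1 -0.3 -0.5]
turn -0.0 shift cm [-0.15  0.09  0.29]
```

Request:
apply_moves(rows=[-0.15, 0.08, 0.2, 0, 0, 0, 0, 0, 0, 0, 0, 0, 0, 0, 0, 0])

```text
t: 35.0
position: [603.6, 213.4, 50.2]
ee_rot: [-3.135, 0.199, -0.001]
wrist_force: [0.4, 0.1, -0.2]
opening: 42.6
gripper_force: 0.0
```

Request:
apply_moves(rows=[0, 0, 0, 0, 0, 0, 0, 0, 0, 0, 0, 0, 0, 0, 0, 0, 0, 0, 0, 0, 0, 0, 0, 0, 0, 0, 0, 0, 0, 0, 0, 0], jaw=-1, newtons=60)

```text
t: 35.8
position: [603.4, 213.4, 49.9]
ee_rot: [-3.135, 0.199, -0.0]
wrist_force: [-0.6, 1.2, 0.6]
opening: 9.3
gripper_force: 59.2
```

```bash
python3 - <<'E'
from h import *
s,_=tool(); print(s["moment"].round(2)); go((605.4,213.6,52,-7.3))
E
```

```text
[-0.05 -0.07  0.04]
t 35.8 p [603.4 213.4  49.9] psi -7.3 q6 110.1 open 9.3 gf 59.2 F [-0.6  1.2  0.6]
turn 0.0 shift cm [ 0.19 -0.04 -0.21]
```

Request:
apply_moves(rows=[0, 0, -1.5, 0, 0, 0, -1.5, 0, 0, 0, -2, 0, 0, 0, -2, 0, 0, 0, -2, 0, 0, 0, 0, 0, 0, 0, 0, 0])

```text
t: 36.5
position: [603.8, 213.5, 141.1]
ee_rot: [-3.135, 0.199, -0.003]
wrist_force: [-0.1, -0.2, -1.0]
opening: 9.3
gripper_force: 58.8
```

Request:
apply_moves(rows=[0, 0, 0, -3.9, 0.23, 4.53, 0, 0, 0.23, 4.53, 0, 0, 0.23, 4.53, 0, 0, 0.23, 4.53, 0, 0, 0.23, 4.53, 0, 0, 0.23, 4.53, 0, 0, 0.23, 4.53, 0, 0, 0.23, 4.53, 0, 0, 0.23, 4.53, 0, 0, 0, 0, 0, 0, 0, 0, 0, 0])

```text
t: 37.7
position: [599.0, -195.3, 138.2]
ee_rot: [-3.138, 0.096, 0.004]
wrist_force: [-0.3, 0.4, -1.0]
opening: 9.1
gripper_force: 59.1
```

Request:
apply_moves(rows=[0, 0, 0, 0, 0, 0, 0, 0, 0, 0, 0, 0])

```text
t: 38.0
position: [600.1, -193.5, 139.6]
ee_rot: [-3.14, 0.09, 0.001]
wrist_force: [-0.1, -0.3, -0.3]
opening: 9.4
gripper_force: 59.1
```

```bash
python3 - <<'E'
from h import *
go((599.5,-194.4,140,-3.4))
s,psi=tool(); p=s["position"]
for n in("top","side"):
    im=viewer.read_camera(n); cv2.imwrite(f"pics/{n}4.png",im)
si=im; c=proj("side",p-[0,0,20]).astype(int); print(c)
im=cv2.imread("pics/top4.png")
cv2.imwrite("pics/c4.png",np.hstack([cv2.resize(si[c[1]-40:c[1]+40,c[0]-40:c[0]+40],(400,400),interpolation=cv2.INTER_CUBIC),cv2.resize(im[145:225,340:420],(400,400),interpolation=cv2.INTER_CUBIC)]))
E
```

```text
t 38.0 p [ 600.1 -193.5  139.6] psi -3.3 q6 68.6 open 9.4 gf 59.1 F [-0.1 -0.3 -0.3]
turn 0.1 shift cm [-0.05  0.1  -0.04]
[285 155]
```

View pics/c4.png

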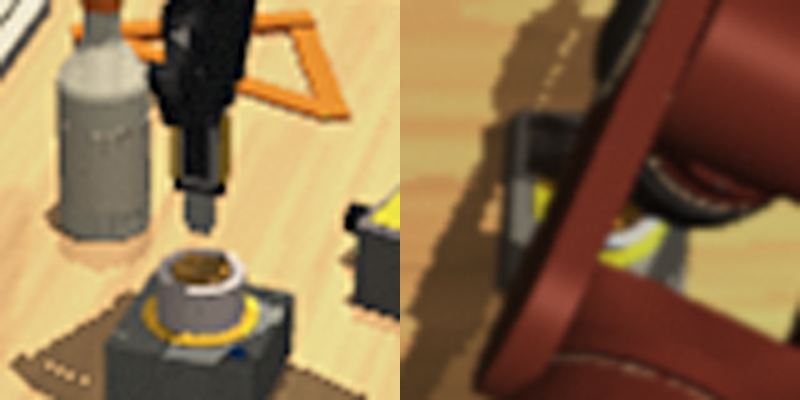

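The side crop shows the blade hanging straight above the plug: foot at side pixel (284.4,161.3), plug centre at about (285,168). I'll check that against the projection.

```bash
python3 - <<'E'
from h import *
s,psi=tool(); p=s["position"]; L=np.array([601.3,-194.5,0]); z=p[2]-37.9
print("pred foot on lock axis",proj("side",L+[0,0,z]).round(2),"pred foot by hand",proj("side",[p[0]+1.8,p[1],z]).round(2),"per mm x",(proj("side",L+[10,0,z])-proj("side",L+[0,0,z])).round(2),"per 10y",(proj("side",L+[0,10,z])-proj("side",L+[0,0,z])).round(2))
si=cv2.imread("pics/side4.png"); print(si[150:168,278:292].max(2))
E
```

```text
pred foot on lock axis [284.89 161.02] pred foot by hand [284.62 161.11] per mm x [-3.38 -0.46] per 10y [-0.91  1.72]
[[237 160  65  71  58  57  50  29  39  70  92 103 161 229]
 [250 192  16  47  71  68  64  61  63  72  76  74 186 241]
 [246 186  28  30  25  32  40  54  59  49  28   6 195 248]
 [241 223 190 155  68  51  50  44  34  26  18  42 201 244]
 [235 241 255 210  87  81  82  76  66  68 149 197 232 240]
 [234 236 247 195  67  79  84  86  81  97 219 254 240 236]
 [234 237 247 193  64  78  81  81  79  86 211 245 237 234]
 [233 236 247 193  66  81  85  83  77  86 206 244 236 234]
 [235 235 245 190  61  77  83  82  75  85 205 244 235 234]
 [234 235 242 215 114  70  78  79  75  81 203 242 236 234]
 [235 235 239 242 172  62  69  69  64 148 231 241 234 235]
 [235 235 235 241 222 165 155 122  91 207 246 237 235 234]
 [234 234 235 237 243 240 235 219 199 231 241 235 236 234]
 [235 236 238 240 242 243 246 249 247 246 240 239 236 236]
 [238 237 230 227 219 215 215 219 215 222 224 230 236 236]
 [233 214 176 160 141 129 128 129 126 133 137 157 224 241]
 [180 155 125 128 127 127 128 118 108 101  88  73 176 239]
 [124 122 124 118 106 105 116 104  91  89  88  76 126 207]]
```

Request:
apply_moves(rows=[-0.05, 0.1, 0.5, 0, 0, 0, 0.5, 0, 0, 0, 0.5, 0, 0, 0, 0.5, 0, 0, 0, 0.3, 0, 0, 0, 0.3, 0, 0, 0, 0.3, 0, 0, 0, 0.2, 0, 0, 0, 0.2, 0, 0, 0, 0, 0, 0, 0, 0, 0])

```text
t: 39.2
position: [599.5, -195.8, 106.9]
ee_rot: [3.14, -0.093, 0.0]
wrist_force: [0.9, -0.1, -0.4]
opening: 9.1
gripper_force: 59.1
```

Request:
apply_moves(rows=[0, 0, 0, 0, 0, 0, 0, 0])

```text
t: 39.4
position: [599.6, -195.9, 107.1]
ee_rot: [3.14, -0.093, 0.001]
wrist_force: [0.1, -0.2, -0.2]
opening: 9.5
gripper_force: 59.1
```

Request:
apply_moves(rows=[0, 0, 0.3, 0, 0, 0, 0.3, 0, 0, 0, 0.3, 0, 0, 0, 0.3, 0, 0, 0, 0, 0, 0, 0, 0, 0])

```text
t: 40.0
position: [599.4, -195.7, 94.6]
ee_rot: [-3.14, 0.093, 0.0]
wrist_force: [0.3, -0.1, -1.5]
opening: 9.3
gripper_force: 59.1
```

Request:
apply_moves(rows=[0, 0, 0.3, 0, 0, 0, 0.2, 0, 0, 0, 0.1, 0, 0, 0, 0, 0, 0, 0, 0, 0])

```text
t: 40.5
position: [599.5, -195.8, 88.9]
ee_rot: [3.14, -0.093, 0.0]
wrist_force: [-0.8, 0.4, -0.2]
opening: 9.3
gripper_force: 59.4
```

Request:
apply_moves(rows=[0, 0, 0.1, 0, 0, 0, 0.1, 0, 0, 0, 0, 0])

```text
t: 40.8
position: [599.6, -195.9, 88.7]
ee_rot: [3.14, -0.092, -0.0]
wrist_force: [-5.1, 2.0, 10.1]
opening: 9.4
gripper_force: 60.6
```

```bash
python3 - <<'E'
from h import *
s,_=tool(); print(s["moment"].round(2)); go((599.5,-195.8,88.5,-3.4))
E
```

```text
[ 0.35  0.9  -0.02]
t 40.8 p [ 599.6 -195.9   88.7] psi -3.4 q6 68.5 open 9.4 gf 60.6 F [-5.1  2.  10.1]
turn 0.0 shift cm [-0.01 -0.01  0.02]
```

Request:
apply_moves(rows=[0, -0.02, 0, 8, 0, -0.02, 0, 8, 0, -0.02, 0, 8, 0, -0.02, 0, 8, 0, 0, 0, 0])

```text
t: 41.3
position: [600.6, -195.2, 88.8]
ee_rot: [-2.992, 0.958, -0.003]
wrist_force: [-1.9, 1.9, 6.8]
opening: 8.9
gripper_force: 60.2
```

```bash
python3 - <<'E'
from h import *
s,_=tool(); print(s["moment"].round(2)); go((599.5,-195.8,88.5,-72.2))
E
```

```text
[ 0.28  0.39 -0.02]
t 41.3 p [ 600.6 -195.2   88.8] psi -35.5 q6 100.7 open 8.9 gf 60.2 F [-1.9  1.9  6.8]
turn 36.7 shift cm [0.03 0.13 0.03]
```

Request:
apply_moves(rows=[0, -0.02, 0, 8, 0, -0.02, 0, 8, 0, -0.02, 0, 8, 0, -0.02, 0, 8, 0, 0, 0, 0])

```text
t: 41.8
position: [601.5, -194.5, 88.8]
ee_rot: [-2.611, 1.745, -0.004]
wrist_force: [-0.5, 1.3, 6.1]
opening: 9.1
gripper_force: 60.1
```

```bash
python3 - <<'E'
from h import *
s,_=tool(); print(s["moment"].round(2)); go((599.5,-195.8,88.5,-72.2))
E
```

```text
[ 0.36  0.12 -0.02]
t 41.8 p [ 601.5 -194.5   88.8] psi -67.5 q6 132.8 open 9.1 gf 60.1 F [-0.5  1.3  6.1]
turn 4.7 shift cm [0.06 0.23 0.03]
```

Request:
apply_moves(rows=[0, 0, 0, 4, 0, 0, 0, 3, 0, 0, 0, 2, 0, 0, 0, 0])

```text
t: 42.2
position: [601.7, -194.4, 88.8]
ee_rot: [-2.467, 1.942, -0.004]
wrist_force: [0.1, 2.5, 5.3]
opening: 9.1
gripper_force: 60.1
```

```bash
python3 - <<'E'
from h import *
s,_=tool(); print(s["moment"].round(2)); go((599.5,-195.8,88.5,-72.2))
E
```

```text
[ 0.41  0.03 -0.02]
t 42.2 p [ 601.7 -194.4   88.8] psi -76.4 q6 141.7 open 9.1 gf 60.1 F [0.1 2.5 5.3]
turn -4.2 shift cm [0.06 0.25 0.03]
```

Request:
apply_moves(rows=[0, 0, 0, 2, 0, 0, 0, 2, 0, 0, 0, 0])

```text
t: 42.5
position: [601.9, -194.4, 88.8]
ee_rot: [-2.398, 2.026, -0.005]
wrist_force: [-0.1, 1.9, 5.2]
opening: 9.4
gripper_force: 60.0
```

```bash
python3 - <<'E'
from h import *
s,_=tool(); print(s["moment"].round(2)); go((599.5,-195.8,88.5,-72.2))
E
```

```text
[ 0.44 -0.11  0.11]
t 42.5 p [ 601.9 -194.4   88.8] psi -80.4 q6 145.7 open 9.4 gf 60.0 F [-0.1  1.9  5.2]
turn -8.2 shift cm [0.06 0.27 0.03]
```

Request:
apply_moves(rows=[0, 0, 0, 1.5, 0, 0, 0, 1.5, 0, 0, 0, 0])

```text
t: 42.8
position: [601.9, -194.3, 88.8]
ee_rot: [-2.346, 2.086, -0.005]
wrist_force: [1.0, 1.7, 4.3]
opening: 9.3
gripper_force: 60.4
```

```bash
python3 - <<'E'
from h import *
s,_=tool(); print(s["moment"].round(2)); go((599.5,-195.8,88.5,-3.4))
E
```

```text
[ 0.52 -0.13  0.52]
t 42.8 p [ 601.9 -194.3   88.8] psi -83.3 q6 148.6 open 9.3 gf 60.4 F [1.  1.7 4.3]
turn -79.9 shift cm [-0.23  0.17  0.03]
```

Request:
apply_moves(rows=[0, 0, 0, -8, 0, 0.02, 0, -8, 0, 0.02, 0, -8, 0, 0.02, 0, -8, 0, 0.02, 0, -8, 0, 0.02, 0, -8, 0, 0.02, 0, -8, 0, 0.02, 0, -8, 0, 0.02, 0, -8, 0, 0, 0, -8, 0, 0, 0, -3, 0, 0, 0, 0])

```text
t: 44.0
position: [600.4, -196.1, 88.8]
ee_rot: [3.14, -0.009, 0.005]
wrist_force: [-1.5, 1.0, 4.5]
opening: 9.3
gripper_force: 60.0
```

```bash
python3 - <<'E'
from h import *
s,_=tool(); print(s["moment"].round(2)); go((599.5,-195.8,88.5,-3.4))
E
```

```text
[0.03 0.13 0.05]
t 44.0 p [ 600.4 -196.1   88.8] psi -0.3 q6 65.5 open 9.3 gf 60.0 F [-1.5  1.   4.5]
turn 3.1 shift cm [-0.09 -0.03  0.03]
```

Request:
apply_moves(rows=[-0.05, 0, 0, -2, 0, 0, 0, -2, 0, 0, 0, 0])

```text
t: 44.3
position: [600.3, -196.2, 88.8]
ee_rot: [3.138, 0.099, 0.006]
wrist_force: [0.8, -1.3, 5.3]
opening: 9.3
gripper_force: 60.0
```

```bash
python3 - <<'E'
from h import *
s,_=tool(); print(s["moment"].round(2)); go((599.5,-195.8,88.5,-3.4))
E
```

```text
[ 0.01 -0.17 -0.02]
t 44.3 p [ 600.3 -196.2   88.8] psi 3.6 q6 61.5 open 9.3 gf 60.0 F [ 0.8 -1.3  5.3]
turn 7.0 shift cm [-0.08 -0.04  0.03]
```

Request:
apply_moves(rows=[0, 0, 0, -1.5, 0, 0, 0, -1.5, 0, 0, 0, 0])

```text
t: 44.6
position: [600.2, -196.3, 88.8]
ee_rot: [3.135, 0.179, 0.006]
wrist_force: [1.4, 0.1, 5.5]
opening: 9.5
gripper_force: 60.1
```

```bash
python3 - <<'E'
from h import *
s,_=tool(); print(s["moment"].round(2)); go((599.5,-195.8,88.5,-3.4))
E
```

```text
[ 0.02 -0.14 -0.3 ]
t 44.6 p [ 600.2 -196.3   88.8] psi 6.5 q6 58.6 open 9.5 gf 60.1 F [1.4 0.1 5.5]
turn 9.9 shift cm [-0.08 -0.05  0.03]
```

Request:
apply_moves(rows=[0, 0, 0, 5, -0.05, -0.04, -0.05, 4.7, 0, 0, 0, 0, 0, 0, -0.3, 0, 0, 0, -0.4, 0, 0, 0, -0.5, 0, 0, 0, 0, 0])

```text
t: 45.3
position: [598.5, -194.9, 99.1]
ee_rot: [-3.14, 0.083, -0.002]
wrist_force: [3.7, -0.1, 0.1]
opening: 9.7
gripper_force: 58.9
```

```bash
python3 - <<'E'
from h import *
s,_=tool(); print(s["moment"].round(2)); go((599.5,-195.8,140,-3.4))
E
```

```text
[-0.03 -0.78 -0.02]
t 45.3 p [ 598.5 -194.9   99.1] psi -3.0 q6 68.2 open 9.7 gf 58.9 F [ 3.7 -0.1  0.1]
turn 0.4 shift cm [ 0.11  0.08 -4.09]
```

Force is small, so I'll finish drawing the key out and carry it back over the holder.

Request:
apply_moves(rows=[0.1, 0.05, -0.5, 0.4, 0, 0, -0.5, 0, 0, 0, -0.6, 0, 0, 0, -0.8, 0, 0, 0, -1, 0, 0, 0, -0.8, 0, 0, 0, 0, 0, 0, 0, 0, 0, 0, 0, 0, 0])

```text
t: 46.2
position: [598.7, -195.5, 140.8]
ee_rot: [-3.14, 0.095, 0.001]
wrist_force: [-0.3, 0.5, -1.3]
opening: 9.5
gripper_force: 59.0
```

```bash
python3 - <<'E'
from h import *
go((603.4,213.4,141,-7.3)); p=status.read_state()["position"]
im=viewer.read_camera("side"); c=proj("side",p-[0,0,15]).astype(int); print(c)
cv2.imwrite("pics/c5.png",cv2.resize(im[c[1]-40:c[1]+40,c[0]-40:c[0]+40],(480,480),interpolation=cv2.INTER_CUBIC))
E
```

```text
t 46.2 p [ 598.7 -195.5  140.8] psi -3.5 q6 68.6 open 9.5 gf 59.0 F [-0.3  0.5 -1.3]
turn 3.8 shift cm [-4.730e+00 -4.062e+01 -2.000e-02]
[285 153]
```

View pics/c5.png

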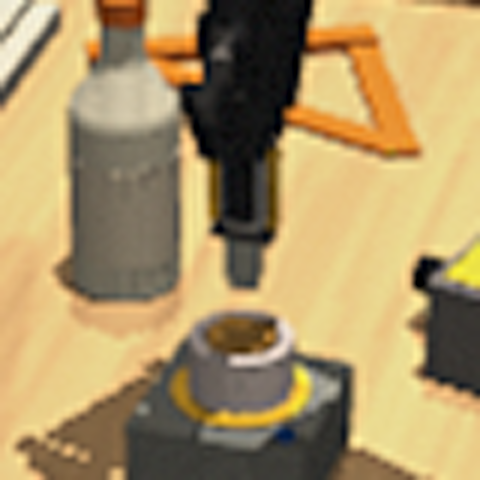

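The key is out and hanging straight, with its blade at about (243,262) above the lock.

Request:
apply_moves(rows=[0, 0, 0, 3.8, -0.526, -4.513, 0, 0, -0.526, -4.513, 0, 0, -0.526, -4.513, 0, 0, -0.526, -4.513, 0, 0, -0.526, -4.513, 0, 0, -0.526, -4.513, 0, 0, -0.526, -4.513, 0, 0, -0.526, -4.513, 0, 0, -0.526, -4.513, 0, 0, 0, 0, 0, 0, 0, 0, 0, 0])

```text
t: 47.45
position: [603.0, 214.0, 140.6]
ee_rot: [3.135, -0.196, -0.002]
wrist_force: [1.3, -0.3, -0.5]
opening: 9.2
gripper_force: 59.1
```

Request:
apply_moves(rows=[0, 0, 0, 0, 0, 0, 1, 0, 0, 0, 1, 0, 0, 0, 1, 0, 0, 0, 0.5, 0, 0, 0, 0.3, 0, 0, 0, 0, 0, 0, 0, 0, 0, 0, 0, 0, 0])

```text
t: 48.35
position: [604.0, 213.4, 104.0]
ee_rot: [-3.135, 0.199, -0.002]
wrist_force: [-0.5, 0.6, -0.3]
opening: 9.4
gripper_force: 59.1
```

```bash
python3 - <<'E'
from h import *
go((603.4,213.4,82,-7.3))
im=viewer.read_camera("side"); c=proj("side",[605,213,60]).astype(int)
k=blobs(im,(22,130,50),(38,255,255),(c[0]-20,c[1]-25,c[0]+20,c[1]+25)); print(c,[(q[0].round(1),q[1]) for q in k])
E
```

```text
t 48.4 p [604.  213.4 104. ] psi -7.3 q6 110.1 open 9.4 gf 59.1 F [-0.5  0.6 -0.3]
turn 0.0 shift cm [-0.06  0.01  2.2 ]
[237 264] []
```

Request:
apply_moves(rows=[-0.05, 0, 0.5, 0, 0, 0, 0.5, 0, 0, 0, 0.5, 0, 0, 0, 0.5, 0, 0, 0, 0.5, 0, 0, 0, 0.5, 0, 0, 0, 0, 0, 0, 0, 0, 0])

```text
t: 49.2
position: [603.0, 213.3, 73.1]
ee_rot: [3.135, -0.199, -0.001]
wrist_force: [1.5, 0.3, -0.5]
opening: 9.1
gripper_force: 59.1
```

Foot is about 5 mm into the slot with no force; I'll continue down.

Request:
apply_moves(rows=[0, 0, 0.5, 0, 0, 0, 0.5, 0, 0, 0, 0.5, 0, 0, 0, 0.5, 0, 0, 0, 0.2, 0, 0, 0, 0, 0, 0, 0, 0, 0])

```text
t: 49.9
position: [603.2, 213.3, 51.4]
ee_rot: [-3.135, 0.199, -0.0]
wrist_force: [0.7, -0.0, -0.9]
opening: 9.4
gripper_force: 59.1
```

Request:
apply_moves(rows=[0, 0, 0.15, 0, 0, 0, 0.1, 0, 0, 0, 0, 0])

```text
t: 50.2
position: [603.5, 213.4, 49.9]
ee_rot: [-3.135, 0.199, -0.001]
wrist_force: [-1.3, -0.6, 3.6]
opening: 9.5
gripper_force: 59.9
```

Seated at the original height with contact force. Release, rise and check.

Request:
apply_moves(rows=[0, 0, 0, 0, 0, 0, 0, 0, 0, 0, 0, 0, 0, 0, 0, 0, 0, 0, -2, 0, 0, 0, -4, 0, 0, 0, -4.5, 0, 0, 0, -4.5, 0, 0, 0, 0, 0], jaw=0)

```text
t: 51.1
position: [607.4, 214.3, 208.4]
ee_rot: [-3.131, 0.199, -0.023]
wrist_force: [0.9, -0.4, 1.3]
opening: 42.8
gripper_force: 0.0
```

Request:
apply_moves(rows=[-4.8, 0, 0, 0, -4.8, 0, 0, 0, -4.8, 0, 0, 0, -4.8, 0, 0, 0, 0, 0, 0, 0, 0, 0, 0, 0])

```text
t: 51.7
position: [411.9, 237.7, 198.5]
ee_rot: [-3.135, 0.198, -0.001]
wrist_force: [0.1, 0.1, -0.1]
opening: 42.8
gripper_force: 0.0
```

```bash
python3 - <<'E'
from h import *
im=viewer.read_camera("top"); si=viewer.read_camera("side")
ks=blobs(si,(22,130,60),(38,255,255),(220,245,260,280)); print("key side",[(q[0].round(1),q[1],q[2].min(0),q[2].max(0)) for q in ks[:2]])
cv2.imwrite("pics/top9.png",cv2.resize(im,(800,600),interpolation=cv2.INTER_CUBIC)); cv2.imwrite("pics/side9.png",cv2.resize(si[100:400,150:450],(600,600),interpolation=cv2.INTER_CUBIC))
E
```

```text
key side [(array([236.2, 255.3]), 46, array([229., 253.], dtype=float32), array([243., 258.], dtype=float32))]
```

View pics/top9.png

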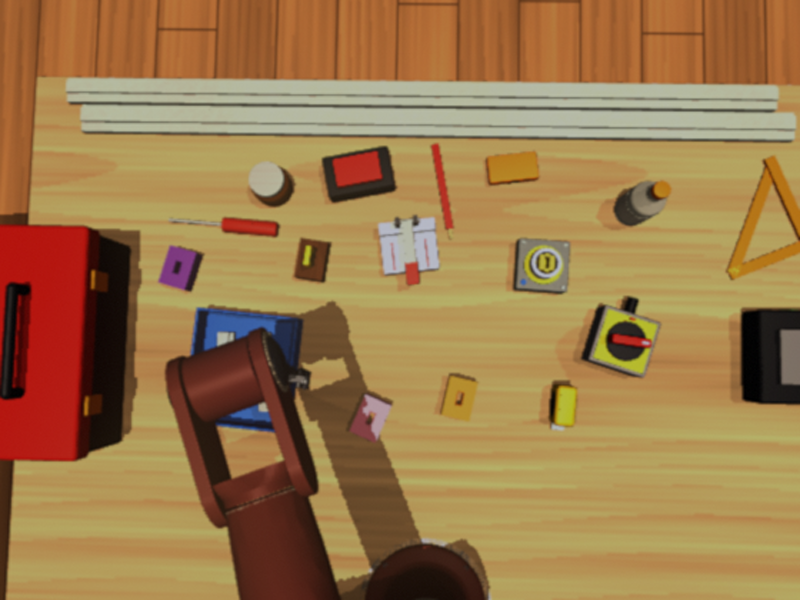

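View pics/side9.png

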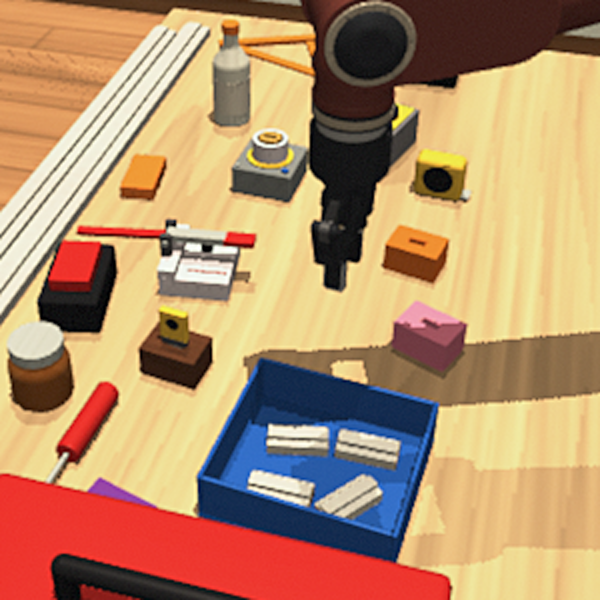

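The final views show everything as asked. Four offcuts lie in the crate and the lever is flat, its red end at (413,272). The isolator bar points to the green mark at (632,341). The lock slot is at home, the key is back in its holder at (309,256) with the same pixels as at the start, and the bystanders haven't moved.

```bash
python3 -c "
from plant import job
print(job.sign_off())"
```

```text
the job is handed in; nothing more can be done
None
```

The bench is ready to restart and the job is handed in at about 52 s: four offcuts in the crate, lever shut, isolator on, reset key turned to its stop and back, then returned fully to its holder.

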